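# Turn a petri dish lid down on the dish turner

### The arm

A 6-joint arm with a two-finger parallel gripper is mounted at the origin on a cart in front of the work surface, level with it; the furniture and walls round the work are solid. World frame = base frame: x ahead of the robot, y to its left, z up, the work surface at z = 0. Lengths are in m, angles in rad, forces in N, time in s.
With the tool pointing down it reaches from about 0.3 to 0.875 m from the base axis. Payload 6.4 kg.
Tool frame: the origin (TCP) lies at the very end of the fingers, on their centre line; the grasp point (between the pads) lies 19 mm behind it; z points along the fingers, y is the line along which they close (so a half turn about z gives the same grasp; the last joint's range is limited). The gripper opens to 85 mm and grips with 20 to 120 N. Pads are 22 mm wide; open, the fingers measure 114 mm over their backs; the gripper's body (76 mm by 85 mm) begins 54 mm behind the grasp point. The pads swing forward as they close: fully open they stand 13 mm farther back than shut.
Start: joints at [-1.442, 0.181, 1.607, -0, 1.354, -0.206], TCP at [0.189, -0.543, 0.231] pointing down, gripper open.
Joint ranges: [-2.99, 2.99], [-0.89, 2.07], [0.3, 2.58], [-1.14, 4.28], [0, 2.63], [-3.12, 3.12]. Speed limits (rad/s): [2.57, 2.57, 3.01, 3.14, 3.14, 3.14].

### API

Orientations are given as a unit quaternion [w, x, y, z].
In Python, from plant import arm gives the robot as it stands.
- The arm moves only by the tool play_rows, never from a script. Its argument "deltas" is one flat list of numbers, 5 for each row, row after row: the shift along the world's x, y, z in mm, then the turn about the world's z in rad, then the closure, from -1 (fully open) to 1 (shut). A call has 1 to 12 rows; each row shifts and turns the commanded pose from where the row before left it; what a row does not reach is not made up. A row lasts 1/8 s, in which the tool goes at most 62.5 mm and 10.7 degrees, less where a joint would pass 70% of its speed; a pose out of reach is approached as far as the arm can. A call with a gripper value outside its range is refused whole. The fingers move at their own pace and stop on an object; the grip force is fixed at half the most. Time passes only in rows, so rows that do not move let the fingers close. It gives the time, the measured TCP pose, the force, the opening and the grip force at its end, in the units of the state.
- arm.get_state(): the state, without advancing time (a new reading comes with each control period).
- arm.get_image(name): name is "side" or "top"; returns (picture, depth): 384x512x3 uint8, red, green, blue; 384x512 float32, m along the optical axis (not along the pixel's ray), 0 where there is no reading.
- arm.camera_info(name): a dict with "fx", "fy", "cx", "cy" (pixels), "T" (4x4, takes a point from camera to world coordinates). Camera axes: x right, y down, z forward; pixel columns grow to the right and rows downward; lengths in m; the calibration is good to about 2 mm. A picture is of the moment at which its call begins. camera_info takes no time and is no camera call.
- arm.finish_job(): hands the job in; it is judged then, once.
The state is a dict: "t": time; "joint_positions": joint angles; "joint_velocities": joint speeds; "tau": joint torques, N m; "position": TCP position; "ee_rot": TCP orientation; "contact_force": force on the tool from outside, world axes, zero at the start; "wrist_torque": the same for the moment, N m; "gripper_width": finger opening in m; "grasp_force": force on a finger pad.
Only numpy, scipy, OpenCV 4.12 (cv2) and the standard library are available. Lean on these libraries where they do the work, as an engineer would, in place of code of your own. Each camera call takes 0.05 s, during which the arm holds its last target. There are 200 camera calls.

### The job

The poured petri dish has to be incubated lid down: turn it over with the dish turner. Carry it level to the ramp and drop it from just above the ramp's upper edge, with its middle a little past the edge on the tray side, so that it catches on the edge, tumbles over and ends lying flat, lid down, inside the tray. Do not disturb the roll of tape.

Things in the scene. Friction and masses are not known exactly. Their poses are not given: they have to be found in the camera images.
- dish_mid (a point): Petri dish: clear round plastic dish with pale agar and a lid that stays on, 59 mm diameter, 15 mm high, 30 g, loose on the worktop, lid up. Grasp it across its diameter. This point is its centre, 7.5 mm above its underside; z points out through the lid (up at the start, down when turned over). Its yaw has no meaning.
- turner: Dish turner, fixed: grey tray 160 x 130 mm (x, y), floor 6 mm and rim 20 mm above the worktop, rim 5 mm thick; a bare aluminium ramp, 90 mm wide, rises at 43 degrees towards +x to an upper edge 105 mm high that overhangs the tray (free space below it); its foot is at x = -156 mm. Origin: on the worktop under the tray's centre. x: from ramp to tray, the way the dish tumbles; y: along the edge; z up.
- ramp_edge (a point): Middle of the ramp's upper edge (3 mm radius), on its top: 105 mm above the worktop, at x = -35 mm of the turner, with the turner's axes. A dish let go level, 2 to 30 mm above it, with its centre 8 to 20 mm past it in +x (14 best) and within 10 mm in y, flips lid down; farther out it misses the edge, short of the edge it stays on the ramp.
- tape_mid (a point): The roll of yellow label tape, a bystander to be left alone: 68 mm diameter, 18 mm high, lying flat and loose on the worktop. This point is its centre, 9 mm above the worktop.
Not all that is in view belongs to the job. Of the things that look like the part that bears dish_mid, the middle-sized one is meant.

How it is judged:
By the outcome, as a careful person would: the job done as asked, in the order asked, and still so for the second after the job is handed in, with the robot touching nothing.
It also fails if it takes over 35 s, if anything falls off the work surface, if the arm or the gripper's body presses on something with over 40 N, if the wrist force passes 120 N, or if a joint passes its speed limit or range.

## Working session

There is one attempt and no reset: what is moved stays moved. The work goes in short steps, Python scripts to look and compute and a tool call to move; the robot and the scene stay as the last step left them, time stands still between calls to the robot, and variables do not carry over. Pictures are saved under pics/ and viewed, at most 10 in all, crops included, and the job is handed in when it is done.

Besides the shell and the picture viewer there is one more tool, called after "Emit:" as name(argument=value, ...) on one line, values as JSON. play_rows: Moves the arm, as the interface text tells. Its arguments: {"type":"object","properties":{"deltas":{"type":"array","items":{"type":"number"}}},"required":["deltas"]}

```bash
mkdir -p pics; python3 - <<'E'
from plant import arm
import cv2,numpy as np
for n in("top","side"):
    p,d=arm.get_image(n); cv2.imwrite(f"pics/{n}0.png",p[...,::-1]); np.save(f"{n}0.npy",d)
    i=arm.camera_info(n); print(n,i)
E
```

```text
top {'fx': 428.03645334396884, 'fy': 428.03645334396884, 'cx': 266.36456745651174, 'cy': 193.02358981335033, 'T': array([[ 0.00374255, -0.99288106,  0.1190512 ,  0.44834285],
       [-0.99992458, -0.00510828, -0.01116869,  0.15292093],
       [ 0.01169733, -0.11900042, -0.9928253 ,  1.08039907],
       [ 0.        ,  0.        ,  0.        ,  1.        ]])}
side {'fx': 418.47805721926284, 'fy': 418.47805721926284, 'cx': 257.50000704483256, 'cy': 196.93401730454448, 'T': array([[ 0.99992891,  0.00445556,  0.01105964,  0.55084703],
       [-0.00656864, -0.56826291,  0.82282083, -0.85208321],
       [ 0.00995091, -0.82283498, -0.56819325,  0.78309537],
       [ 0.        ,  0.        ,  0.        ,  1.        ]])}
```

View pics/top0.png

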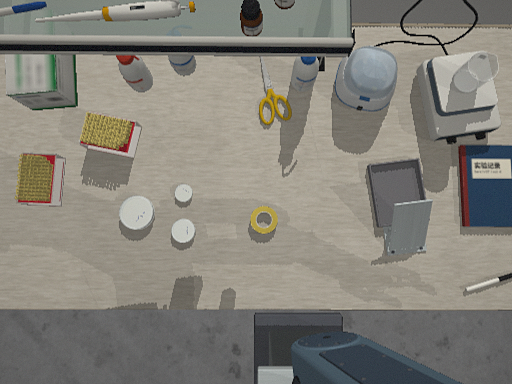

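View pics/side0.png

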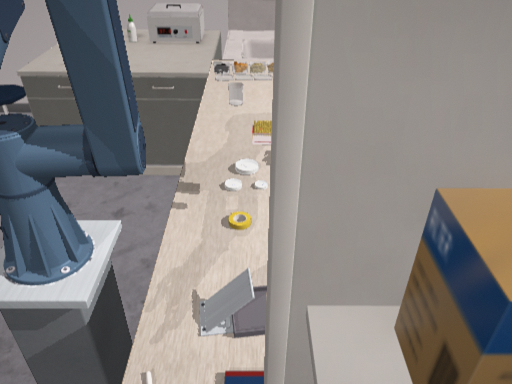

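The top view shows three white round dishes: large at (137,212), small at (183,193) and medium at (183,231). The medium one fits "middle-sized". The tape is at (263,221), the ramp at (410,227) and the tray at (396,190). I'll check this in a crop.

```bash
cat > h.py <<'E'
import numpy as np
from plant import arm
def ray(n,u,v,z):
    i=arm.camera_info(n);T=i["T"];r=T[:3,:3]@[(u-i["cx"])/i["fx"],(v-i["cy"])/i["fy"],1];o=T[:3,3]
    return o+r*(z-o[2])/r[2]
def dep(n,u,v,d):
    i=arm.camera_info(n);T=i["T"];Z=d[v,u]
    return T[:3,:3]@[(u-i["cx"])/i["fx"]*Z,(v-i["cy"])/i["fy"]*Z,Z]+T[:3,3]
def cloud(n,d):
    i=arm.camera_info(n);T=i["T"];v,u=np.mgrid[:384,:512]
    c=np.stack([(u-i["cx"])/i["fx"]*d,(v-i["cy"])/i["fy"]*d,d],-1)
    return c@T[:3,:3].T+T[:3,3]
E
python3 - <<'E'
from h import *
import cv2
p=cv2.imread("pics/top0.png"); d=np.load("top0.npy")
a=cv2.resize(p[175:250,105:205],None,fx=4,fy=4,interpolation=2)
b=cv2.resize(p[150:260,355:445],None,fx=4,fy=4,interpolation=2)
o=np.zeros((440,760,3),np.uint8);o[:300,:400]=a;o[:,400:]=b
cv2.imwrite("pics/crop.png",o)
P=cloud("top",d)
for nm,(u,v) in dict(big=(137,212),small=(183,193),mid=(183,231),tape=(263,221)).items():
    w=P[v-22:v+23,u-22:u+23]
    m=(w[...,2]>.008)
    k,l,s,c=cv2.connectedComponentsWithStats(m.astype(np.uint8))
    lab=l[22,22] or np.bincount(l[m]).argmax()
    q=w[l==lab]; zt=np.percentile(q[:,2],90); q=q[q[:,2]>zt-.004]
    (cx,cy),r=cv2.minEnclosingCircle(q[:,:2].astype(np.float32)*1000)
    print(nm,cx,cy,"diam",2*r,"z",zt,len(q), q.mean(0))
R=P[150:260,355:445].reshape(-1,3)
top=R[R[:,2]>.02]
print("ramp max z",R[:,2].max())
e=R[R[:,2]>.095]; print(np.c_[e[::4]].round(3)[:25])
ramp=P[205:245,392:428].reshape(-1,3);ramp=ramp[(ramp[:,2]>.03)]
c=ramp.mean(0);n=np.linalg.svd(ramp-c)[2][2];print("normal",n*np.sign(n[2]),"yaw",np.arctan2(-n[1]*np.sign(n[2]),-n[0]*np.sign(n[2])))
E
```

```text
big 494.7080078125 327.757080078125 diam 361.75927734375 z 0.026020629473389834 685 [0.52454302 0.46049304 0.033418  ]
small 575.79541015625 348.8575134277344 diam 44.99997329711914 z 0.015630901901494854 190 [0.57536426 0.34966379 0.01395556]
mid 466.73577880859375 264.64642333984375 diam 226.45889282226562 z 0.019172509591397557 337 [0.48081948 0.34598355 0.02382073]
tape 494.793212890625 146.59176635742188 diam 93.75931549072266 z 0.022081908005539573 338 [0.50847281 0.14732466 0.02347452]
ramp max z 1.0803990678213844
[[ 0.448  0.153  1.08 ]
 [ 0.448  0.153  1.08 ]
 [ 0.448  0.153  1.08 ]
 [ 0.551 -0.229  0.107]
 [ 0.551 -0.237  0.11 ]
 [ 0.549 -0.211  0.106]
 [ 0.549 -0.22   0.106]
 [ 0.549 -0.231  0.103]
 [ 0.549 -0.238  0.107]
 [ 0.546 -0.192  0.108]
 [ 0.546 -0.202  0.105]
 [ 0.546 -0.211  0.107]
 [ 0.546 -0.221  0.105]
 [ 0.546 -0.23   0.106]
 [ 0.547 -0.24   0.102]
 [ 0.544 -0.177  0.105]
 [ 0.544 -0.186  0.106]
 [ 0.544 -0.194  0.107]
 [ 0.544 -0.204  0.106]
 [ 0.544 -0.215  0.101]
 [ 0.544 -0.223  0.103]
 [ 0.545 -0.234  0.099]
 [ 0.542 -0.152  0.104]
 [ 0.542 -0.161  0.104]
 [ 0.541 -0.169  0.106]]
normal [-0.75863227 -0.60547912  0.24056623] yaw 0.6735931761596172
```

View pics/crop.png

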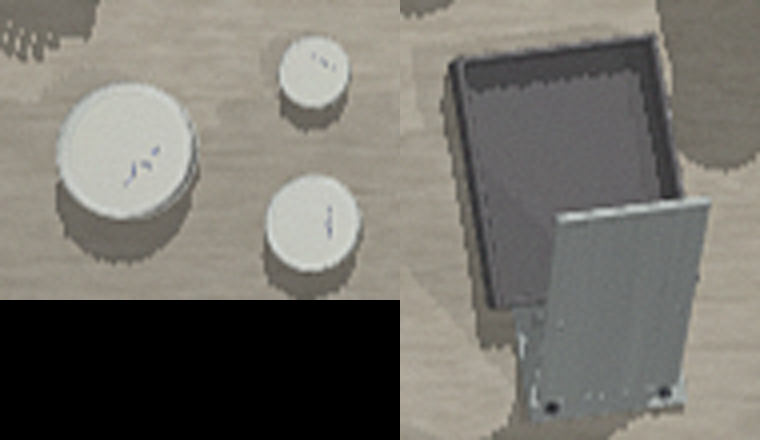

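The crop confirms three lidded dishes, with the medium one centred at crop (312,222). The ramp edge runs from (558,220) to (708,203). I'll measure both by ray intersection and cleaned depth.

```bash
python3 - <<'E'
from h import *
d=np.load("top0.npy");P=cloud("top",d);P[d==0]=np.nan
def A(x,y):return 105+(x+.5)/4-.5,175+(y+.5)/4-.5
def B(x,y):return 355+(x-400+.5)/4-.5,150+(y+.5)/4-.5
print("dishes: big,small,mid diam & centre")
for (l,r,cx,cy) in((57,196,127,150),(279,351,315,72),(266,360,313,222)):
    print(ray("top",*A(cx,cy),.015),np.linalg.norm(ray("top",*A(l,cy),.015)-ray("top",*A(r,cy),.015)))
def cl(u,v,zl,k=20):
    w=P[v-k:v+k+1,u-k:u+k+1].reshape(-1,3);return w[(w[:,2]>zl)&(w[:,2]<.05)]
for nm,(u,v,z,k) in dict(mid=(183,231,.010,17),tape=(263,221,.012,20)).items():
    q=cl(u,v,z,k); a=np.nanpercentile(q,[1,99],axis=0); print(nm,a.mean(0),a[1]-a[0])
L=ray("top",*B(558,219),.105);R=ray("top",*B(708,202),.105)
print("edge",L,R,(L+R)/2,np.linalg.norm(L-R),"yaw",np.arctan2(-(L-R)[0],(L-R)[1]))
c=[ray("top",*B(*q),.02) for q in((449,60),(655,36))]
print("tray back corners",c,np.linalg.norm(c[0]-c[1]),np.arctan2(-(c[0]-c[1])[0],(c[0]-c[1])[1]))
r=P[204:243,392:432].reshape(-1,3);r=r[(r[:,2]>.04)&(r[:,2]<.098)]
for _ in range(3):
    m=r.mean(0);n=np.linalg.svd(r-m,full_matrices=False)[2][2];n*=np.sign(n[2]);r=r[abs((r-m)@n)<.006]
print("normal",n,np.degrees(np.arccos(n[2])),"yaw",np.arctan2(-n[1],-n[0]),len(r))
ya=np.arctan2(-n[1],-n[0])
e=P[195:215,388:436].reshape(-1,3);e=e[(e[:,2]>.098)&(e[:,2]<.115)]
x=e@[np.cos(ya),np.sin(ya),0];y=e@[-np.sin(ya),np.cos(ya),0]
print("edge depth",np.percentile(x,[50,90,97,99]),np.percentile(y,[1,99]))
for t in(x.max(),):
    yy=(np.percentile(y,1)+np.percentile(y,99))/2;print(t*np.cos(ya)-yy*np.sin(ya),t*np.sin(ya)+yy*np.cos(ya))
print({k:arm.get_state()[k] for k in("position","ee_rot","gripper_width","t")})
E
```

```text
dishes: big,small,mid diam & centre
[0.52663116 0.46377878 0.015     ] 0.08604744151421703
[0.57603255 0.34855713 0.015     ] 0.04492910667934324
[0.4825274  0.34728934 0.015     ] 0.05804894409227187
mid [0.48095098 0.34782594 0.01612791] [0.05527462 0.05543821 0.00957328]
tape [0.50830777 0.14661996 0.01948218] [0.06432245 0.06441026 0.00928605]
edge [ 0.54056431 -0.15150688  0.105     ] [ 0.55080294 -0.23842125  0.105     ] [ 0.54568363 -0.19496406  0.105     ] 0.08751534602283718 yaw 0.11726088592835006
tray back corners [array([ 0.64894316, -0.11226919,  0.02      ]), array([ 0.66513417, -0.24332106,  0.02      ])] 0.13204825319036567 0.12292374909303481
normal [-0.67108244 -0.09158584  0.73570402] 42.633262024013156 yaw 0.13563684131539894 1009
edge depth [0.51074837 0.51494985 0.51573412 0.515991  ] [-0.31035212 -0.22253618]
0.5476130274358355 -0.19417863876760072
{'position': array([ 0.18888597, -0.54255193,  0.23045231]), 'ee_rot': array([-8.18814455e-04,  9.86020114e-01,  1.66624316e-01,  2.53852067e-05]), 'gripper_width': 0.08542827918734595, 't': 0.1}
```

Choice: the medium dish at (183,231), 58 mm across, at world (0.482, 0.3475). The edge middle is about (0.5445, -0.194) with a turner yaw of about 0.12. I'll approach above the dish with the fingers closing along the turner's y, which takes a turn of -0.215.

Emit:
play_rows(deltas=[12,37,0,-0.018,-1,12,37,0,-0.018,-1,12,37,0,-0.018,-1,12,37,0,-0.018,-1,12,37,0,-0.018,-1,12,37,0,-0.018,-1,12,37,0,-0.018,-1,12,37,0,-0.018,-1,12,37,0,-0.018,-1,12,37,0,-0.018,-1,12,37,0,-0.018,-1,12,37,0,-0.017,-1])

```text
t: 1.6
position: [0.333, -0.0978, 0.2311]
ee_rot: [0.0, 0.998, 0.059, 0.0]
contact_force: [0.4, 0.1, -0.4]
gripper_width: 0.0854
grasp_force: 0.0
```

Emit:
play_rows(deltas=[12,37,0,0,-0.65,12,37,0,0,-0.65,12,37,0,0,-0.65,12,37,0,0,-0.65,12,37,0,0,-0.65,12,37,0,0,-0.65,12,37,0,0,-0.65,12,37,0,0,-0.65,12,37,0,0,-0.65,12,37,0,0,-0.65,12,37,0,0,-0.65,12,37,0,0,-0.65])

```text
t: 3.1
position: [0.4769, 0.3461, 0.2307]
ee_rot: [0.0, 0.998, 0.06, -0.0]
contact_force: [0.8, 0.2, -0.2]
gripper_width: 0.0704
grasp_force: 0.0
```

Emit:
play_rows(deltas=[5,1.5,-40,0,-0.65,0,0,-40,0,-0.65,0,0,-40,0,-0.65,0,0,-40,0,-0.65,0,0,-25,0,-0.65,0,0,-15,0,-0.65,0,0,0,0,-0.65])

```text
t: 3.98
position: [0.4812, 0.346, 0.0302]
ee_rot: [0.0, 0.998, 0.06, -0.001]
contact_force: [-0.9, -0.1, 0.8]
gripper_width: 0.0702
grasp_force: 0.0
```

```bash
python3 - <<'E'
from plant import arm
import cv2,numpy as np
p,_=arm.get_image("side");q,_=arm.get_image("top")
a=cv2.resize(p[135:225,190:280],(450,450),interpolation=2)[:,:,::-1]
b=cv2.resize(q[190:260,150:220],(350,350),interpolation=2)[:,:,::-1]
o=np.zeros((450,800,3),np.uint8);o[:,:450]=a;o[:350,450:]=b
cv2.imwrite("pics/g1.png",o)
E
```

```text
(no output)
```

View pics/g1.png

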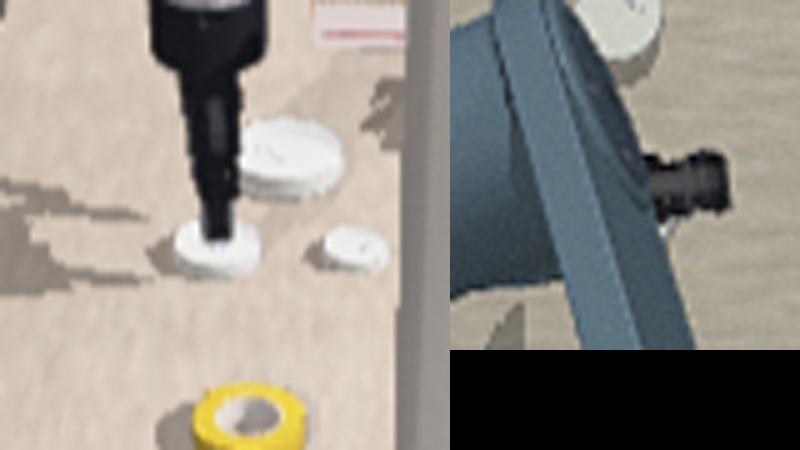

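The side crop shows the finger centred on the dish in x (column 217), with its tip still above the dish. The top view is hidden by the arm. I'll descend in small steps.

Emit:
play_rows(deltas=[0,1,-10,0,-0.65,0,0,-8,0,-0.65,0,0,-6,0,-0.65,0,0,0,0,-0.65])

```text
t: 4.58
position: [0.4814, 0.3472, 0.0065]
ee_rot: [0.0, 0.998, 0.06, -0.001]
contact_force: [-0.0, -0.8, -0.6]
gripper_width: 0.0702
grasp_force: 0.0
```

Emit:
play_rows(deltas=[0,0,-5,0,-0.65,0,0,-2,0,-0.65,0,0,-2,0,-0.65,0,0,0,0,-0.65])

```text
t: 5.08
position: [0.4819, 0.3474, -0.0018]
ee_rot: [0.0, 0.998, 0.06, -0.0]
contact_force: [1.0, -0.7, 0.1]
gripper_width: 0.0706
grasp_force: 0.0
```

Emit:
play_rows(deltas=[0,0,0,0,1,0,0,0,0,1,0,0,0,0,1,0,0,0,0,1,0,0,0,0,1,0,0,0,0,1])

```text
t: 5.82
position: [0.4822, 0.3475, -0.0009]
ee_rot: [-0.0, 0.998, 0.06, 0.0]
contact_force: [-1.4, -1.4, 5.2]
gripper_width: 0.053
grasp_force: 61.7
```

Emit:
play_rows(deltas=[0,0,3,0,1,0,0,12,0,1,0,0,30,0,1,0,0,40,0,1,0,0,45,0,1,0,0,45,0,1,0,0,40,0,1,0,0,0,0,1])

```text
t: 6.82
position: [0.4842, 0.3485, 0.2186]
ee_rot: [-0.002, 0.998, 0.06, 0.004]
contact_force: [1.0, 0.4, -0.7]
gripper_width: 0.0528
grasp_force: 62.8
```

```bash
python3 - <<'E'
from plant import arm
import cv2
p,_=arm.get_image("side")
cv2.imwrite("pics/g2.png",cv2.resize(p[70:220,180:280],None,fx=4,fy=4,interpolation=2)[:,:,::-1])
E
```

```text
(no output)
```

View pics/g2.png

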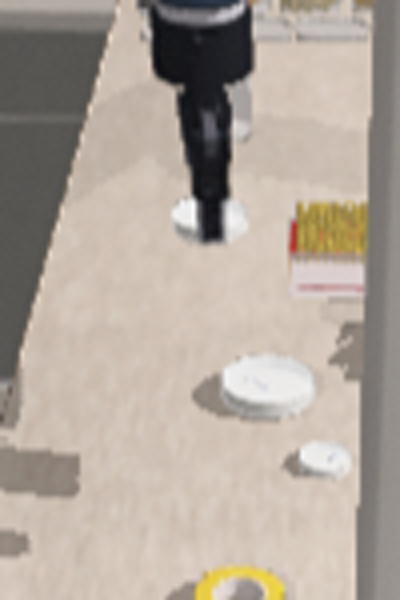

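The dish (crop 172–248, 218) is held level and centred on the finger (column 211), with its underside about level with the fingertips. I'll carry it to above the edge, aiming for TCP (0.558, -0.192).

Emit:
play_rows(deltas=[2,-15,0,0,1,4,-30,0,0,1,5,-36,0,0,1,5,-36,0,0,1,5,-36,0,0,1,5,-36,0,0,1,5,-36,0,0,1,5,-36,0,0,1,5,-36,0,0,1,5,-36,0,0,1,5,-36,0,0,1,5,-36,0,0,1])

```text
t: 8.38
position: [0.5365, -0.0593, 0.2115]
ee_rot: [-0.001, 0.998, 0.06, -0.002]
contact_force: [0.1, 0.5, 0.6]
gripper_width: 0.0532
grasp_force: 62.8
```

Emit:
play_rows(deltas=[5,-36,0,0,1,5,-36,0,0,1,5,-30,0,0,1,4,-20,0,0,1,2,-10,0,0,1,0,0,0,0,1,0,0,0,0,1])

```text
t: 9.25
position: [0.5588, -0.1886, 0.2132]
ee_rot: [-0.0, 0.998, 0.06, -0.0]
contact_force: [-0.1, 0.2, -1.2]
gripper_width: 0.053
grasp_force: 62.8
```

Emit:
play_rows(deltas=[0,-3,-20,0,1,0,0,-25,0,1,0,0,-20,0,1,0,0,-15,0,1,0,0,-10,0,1,0,0,-5,0,1,0,0,0,0,1,0,0,0,0,1])

```text
t: 10.25
position: [0.5594, -0.1929, 0.119]
ee_rot: [0.0, 0.998, 0.06, 0.001]
contact_force: [0.1, 0.2, -0.1]
gripper_width: 0.0531
grasp_force: 62.8
```

```bash
python3 - <<'E'
from plant import arm
import cv2,numpy as np
p,_=arm.get_image("side");q,_=arm.get_image("top")
o=np.zeros((600,800,3),np.uint8)
o[:600,:400]=cv2.resize(p[210:360,185:285],(400,600),interpolation=2)[:,:,::-1]
o[:600,400:]=cv2.resize(q[140:290,350:450],(400,600),interpolation=2)[:,:,::-1]
cv2.imwrite("pics/g3.png",o)
E
```

```text
(no output)
```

View pics/g3.png

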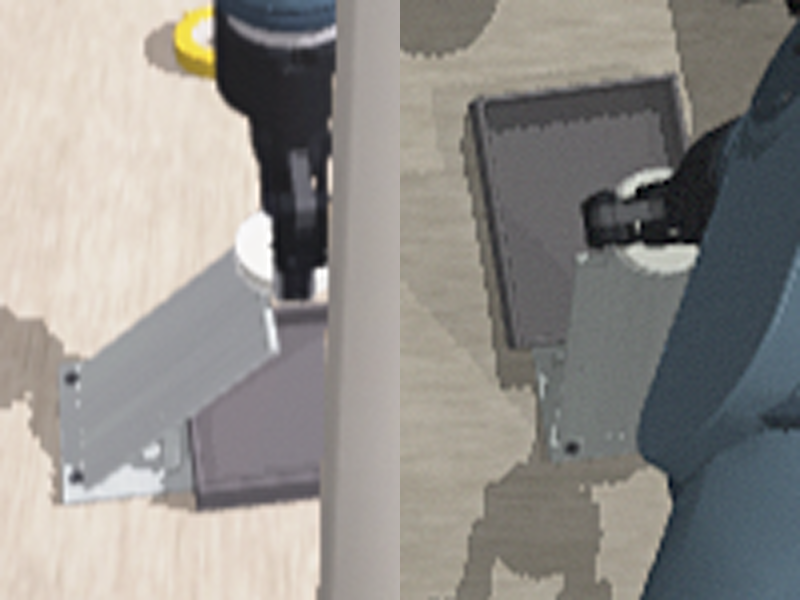

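The dish is held over the edge. In the side crop its left rim is at (237,245) and the near edge corner at (269,308). In the top crop the dish spans rows 168 to 273. I'll check the offset in both views.

```bash
python3 - <<'E'
from h import *
S=lambda x,y:(185+x/4-.375,210+y/4-.375)
t=np.array([np.cos(.12),np.sin(.12)])
e=ray("side",*S(268,306),.105)[:2];l=ray("side",*S(237,243),.130)[:2]
print("side edge corner",e,"x'",e@t,"dish left",l,"centre x'",l@t+.0295)
T=lambda x,y:(350+(x-400)/4-.375,140+y/4-.375)
a=ray("top",*T(645,168),.134)[:2];b=ray("top",*T(657,273),.134)[:2];b2=ray("top",*T(657,273),.119)[:2]
c=ray("top",*T(578,252),.105)[:2];print("top dish",a,b,b2,"x'",a@t-.0295,b@t+.0295,b2@t+.0295,"edge x'",c@t,"tcp x'",np.array([.5594,-.1929])@t)
E
```

```text
side edge corner [ 0.54899728 -0.2121979 ] x' 0.5196465602345566 dish left [ 0.53187073 -0.18947327] centre x' 0.5348635906109039
top dish [ 0.58924565 -0.18179643] [ 0.53020972 -0.18634237] [ 0.53150728 -0.19171954] x' 0.5337449130445289 0.5335893344795418 0.5342338433900693 edge x' 0.5225318660868552 tcp x' 0.5322846661106202
```

The offset is about 15–16 mm, so I'll nudge back 2 mm, lower 4 mm, settle and release.

Emit:
play_rows(deltas=[-2,0,-4,0,1,0,0,0,0,1,0,0,0,0,1,0,0,0,0,1,0,0,0,0,-1,0,0,0,0,-1,0,0,0,0,-1,0,0,0,0,-1,0,0,10,0,-1,0,0,30,0,-1,0,0,40,0,-1,0,0,40,0,-1])

```text
t: 11.85
position: [0.5569, -0.1925, 0.2362]
ee_rot: [0.0, 0.998, 0.06, 0.0]
contact_force: [0.1, -0.7, -0.3]
gripper_width: 0.0852
grasp_force: 0.0
```

Emit:
play_rows(deltas=[-20,-10,10,0,-1,-40,-20,10,0,-1,-40,-20,0,0,-1,-40,-20,0,0,-1,-40,-20,0,0,-1,-30,-20,0,0,-1,0,0,0,0,-1])

```text
t: 12.72
position: [0.3456, -0.3038, 0.2552]
ee_rot: [0.001, 0.998, 0.058, 0.0]
contact_force: [1.2, 0.5, 1.1]
gripper_width: 0.085
grasp_force: 0.0
```

```bash
python3 - <<'E'
from h import *
import cv2
q,d=arm.get_image("top");np.save("top2.npy",d)
o=np.zeros((480,800,3),np.uint8)
o[:,:400]=cv2.resize(q[140:260,350:450],(400,480),interpolation=2)[:,:,::-1]
o[:300,400:]=cv2.resize(q,(400,300))[:,:,::-1]
cv2.imwrite("pics/g4.png",o)
E
```

```text
(no output)
```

View pics/g4.png

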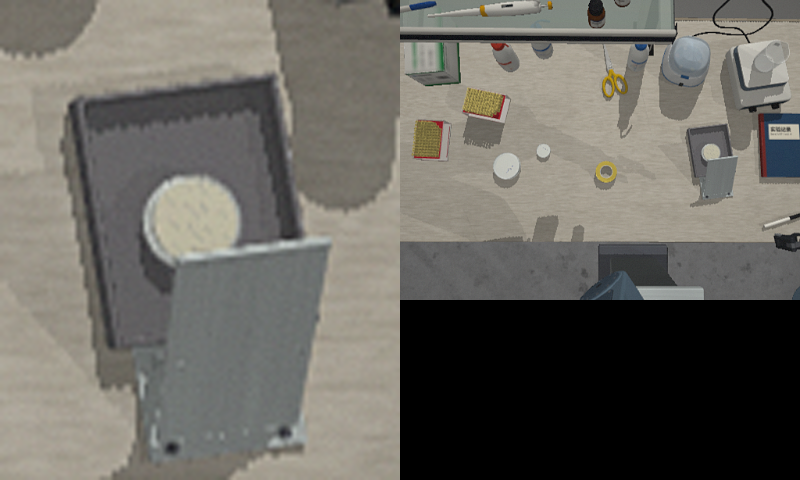

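The dish lies in the tray at crop (193,220), with its agar underside up in place of the white marked lid. The tape is untouched. I'll check that it is flat and at rest, then hand in.

```bash
python3 - <<'E'
from h import *
d=np.load("top2.npy");P=cloud("top",d)
w=P[187:198,391:405].reshape(-1,3);w=w[(w[:,2]>0.01)&(w[:,2]<.05)]
c=w.mean(0);n=np.linalg.svd(w-c,full_matrices=False)[2][2];tilt=np.degrees(np.arccos(abs(n[2])));print(c,tilt)
w2=cloud("top",arm.get_image("top")[1])[187:198,391:405,2];print(np.median(w2))
if abs(np.median(w2)-.021)<.005 and tilt<6: print(arm.finish_job())
E
```

```text
[ 0.57942047 -0.18658924  0.02288174] 1.4176559488918556
0.022717644754082444
the job is handed in; nothing more can be done
None
```

The medium petri dish was turned over and now lies flat, lid down, inside the tray; the tape was not disturbed, and the job is handed in (about 13 s on the robot's clock).

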